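# Pin back a sprung belt take-up on the spares stall

### The arm

A 6-joint arm with a two-finger parallel gripper is mounted at the origin on the work surface. World frame = base frame: x ahead of the robot, y to its left, z up, the work surface at z = 0. Lengths are in m, angles in rad, forces in N, time in s.
With the tool pointing down it reaches from about 0.275 to 0.875 m from the base axis. Payload 12.5 kg.
Tool frame: the origin (TCP) lies at the very end of the fingers, on their centre line; the grasp point (between the pads) lies 19 mm behind it; x points along the fingers, y is the direction in which the jaws open and shut, and the axes are right-handed (so a half turn about x gives the same grasp; the last joint's range is limited). The gripper opens to 85 mm and grips with 20 to 120 N. Pads are 22 mm wide; open, the fingers measure 114 mm over their backs; the gripper's body (76 mm by 85 mm) begins 54 mm behind the grasp point. The pads swing forward as they close: fully open they stand 13 mm farther back than shut.
Start: joints at [1.137, 0.351, 1.652, -0, 1.139, -0.085], TCP at [0.188, 0.517, 0.231] pointing down, gripper open.
Joint ranges: [-2.75, 2.75], [-0.79, 2.1], [0.01, 2.65], [-1.57, 4.71], [0.07, 3.14], [-2.87, 2.87]. Speed limits (rad/s): [2.22, 2.22, 2.79, 3.14, 3.14, 3.14].

### API

Orientations are given as a 3x3 rotation matrix whose columns are the frame's x, y, z axes.
In Python, from bench import manip gives the robot as it stands. Calls block until the motion is done:
- manip.move_ptp(position, orientation): joint-space move of the TCP to a pose.
- manip.move_l(position, attitude=None, max_speed=0.15): straight line of the TCP; attitude=None keeps the orientation; max_speed is the mean speed in m/s.
- manip.move_j(angles): joint-space move.
- manip.set_gripper(opening, effort=None): opening from 0.0 (shut) to 1.0 (fully open); effort is the grip in N (None keeps the last); returns when the fingers have stopped.
- manip.dwell(seconds).
- manip.inverse_kinematics(position, orientation): joint angles nearest the present ones, or None.
- manip.grab_frame(name): name is "side" or "top" or "wrist"; returns (picture, depth): 400x640x3 uint8, red, green, blue; 400x640 float32, m along the optical axis (not along the pixel's ray), 0 where there is no reading.
- manip.get_calibration(name): a dict with "camera_matrix" (3x3 intrinsics, pixels), "R" (3x3) and "t" (3): a world point X has camera coordinates R X + t. Camera axes: x right, y down, z forward; pixel columns grow to the right and rows downward; lengths in m; the calibration is good to about 2 mm. A picture is of the moment at which its call begins: read the wrist's pose just before it. get_calibration takes no time and is no camera call; for the wrist camera it gives the pose at the moment of the call.
A pose or a line that the arm cannot do raises manip.Unreachable and nothing moves.
- manip.sign_off(): hands the job in, once; it reports no verdict.
Trained networks look in the newest picture that a camera, given by its name, has taken for a name from the list of things; names that differ only in an ending like _2 or _b are one class to them, and where a whole thing is asked for, a point or a joint stands for the part that bears it (a point fixed in the world has none). Each returns a list of dicts, best first, with "confidence" (0 to 1); they miss things now and then, are a little off and sometimes report something else, mostly with a low value. They report only what shows in the picture. A call takes as long as a camera call.
- manip.look_for(camera, name): "at" ([x, y, z] in m, in world coordinates, good to about 4 mm: the middle of the surface that is visible of it).
Readings, each from a call of its own:
- manip.current_time(): time.
- manip.current_qpos(): joint angles.
- manip.current_joint_vel(): joint speeds.
- manip.current_joint_torque(): joint torques, N m.
- manip.current_ee_pos(): TCP position.
- manip.current_tcp_rot(): TCP orientation.
- manip.current_force(): force on the tool from outside, world axes, zero at the start.
- manip.current_ft_torque(): the same for the moment, N m.
- manip.current_grip_width(): opening from 0.0 (shut) to 1.0 (fully open).
Only numpy, scipy, OpenCV 4.12 (cv2) and the standard library are available. Lean on these libraries where they do the work, as an engineer would, in place of code of your own. Each camera call takes 0.05 s, during which the arm holds its last target.

### The job

Pin the belt take-up's sprung arm back ready for sale: take the flat-headed locking pin out of the wooden block, put its end into the eye in the tail of the arm and swing the arm round against its spring with it until it finds the hole in the lug underneath, then press it right home and let go, so that the pin alone holds the arm. Feel for the hole with a light hand, because a hard push or pull bends the pin, and leave the other things on the table where they are.

Things in the scene. Friction and masses are not known exactly. Their poses are not given: they have to be found in the camera images.
- pin_tang (a point): Centre of the flat head (tang) of the plain steel locking pin, which is 68 mm long, about 60 g and stands upright in the block. Tang 26 mm tall, 26 mm wide along its y axis, 10 mm thick along its x axis (fingers close along x); z up along the pin. Below this point: tang's underside 13 mm, underside of the collar (17 mm across) 16 mm, lower end of the pin 55 mm.
- pin_tip (a point): Lower end of the locking pin, on its axis, 55 mm under pin_tang; axes as there. The shank is 8 mm in diameter and 39 mm long, with a 1 mm chamfer at this end.
- pin_shoulder (a point): Underside of the pin's collar, on its axis, 39 mm above pin_tip. It lies on the top of the eye when the pin is home.
- block: Wooden block 60 x 140 x 45 mm, fixed to the table, origin under its middle, z up. Three upright holes 32 mm deep in a row along its y axis at -45, 0 and 45 mm hold the locking pin, a hex bolt and an eyebolt; which stands where varies. The pin's collar stands 7 mm clear of the block's top.
- takeup: Belt take-up, fixed to the table; origin on the arm's pivot axis at table height, z up. Steel base plate 160 x 230 x 10 mm (x, y), in its middle an aluminium spring drum 80 mm across; above it the sprung arm with an idler wheel at one end and an eye at the other, and beside the drum the steel lug with the lock hole.
- tension_arm (a joint): Angle of the take-up's arm: 0 resting on its stop, growing as it is wound against the spring, anticlockwise from above, to an end stop at 1.09 rad. The spring asks 0.2 N m at rest plus 0.4 N m per rad: 6 to 10 N at the eye near the lock. Let go unpinned, it flies back. Eye and lug hole line up somewhere from 0.54 to 1.02 rad.
- pivot (a point): Point on the arm's pivot axis, level with the mouth of the eye (52 mm above the table); z up. The hex bolt head on the pivot reaches 58 mm above the table. The lug is clamped by two screws in an arc slot and not set alike on every unit: along the arc its hole may lie up to 16 mm either side of where the eye stands at 0.78 rad, and must be felt for, or seen before the arm covers it.
- eye (a point): Centre of the mouth (top, 52 mm above the table) of the eye at the arm's tail, 65 mm from the pivot axis; moves with the arm. Upright through hole, 10 mm diameter, in a block 24 x 24 x 18 mm. At rest only the base plate lies under it: a pin let go there drops to its collar, hangs beside the lug and blocks the arm, so keep its end inside the eye until over the lug.
- wheel_hub (a point): Top of the bolt of the steel idler wheel (74 mm across, top 77 mm above the table), 84 mm above the table, 85 mm from the pivot axis, opposite the eye. The lug under the eye's path: steel, 12 mm thick, top 32 mm above the table, upright through hole 10 mm, also 65 mm from the pivot axis; along the arc it reaches 29 mm before the hole's centre and 34 mm beyond.
- bolt: Bystander: hex-headed bolt, 45 mm long, shank 8 mm, standing in the block; origin at its lower end.
- eyebolt: Bystander: ring-headed bolt, 68 mm long, shank 8 mm, ring 28 mm across, standing in the block; origin at its lower end.
- spanner: Bystander: steel spanner, 190 mm long, lying beyond the take-up; origin under its middle.
- bearing: Bystander: steel ball bearing, 52 mm across, 15 mm high, lying near the take-up; origin under its middle.
- lens: Bystander: round orange lamp lens, 88 mm across, 38 mm high; origin under its middle.
- carton: Bystander: yellow carton 70 x 100 x 55 mm; origin under its middle.
- oilcan: Bystander: blue can, 64 mm across, 120 mm high; origin under its middle.

How it is judged:
On the way, in this order (a step that is already met when the one before it is completed fails the run):
1. the pin's end is in the eye of the arm (horizontal distance between pin_tip and eye below 0.004 m and z of pin_tip in the frame of eye below -0.004 m), for 0.1 s.
2. the arm is wound back with the pin put down through its eye (value of joint tension_arm above 0.47 rad and z of pin_tip in the frame of eye below -0.023 m), for 0.1 s.
At the end, for the whole second after the job is handed in: The pin stands through the eye of the arm and the hole of the lug, pressed home (the underside of its collar within 3 mm of the top of the eye and within 4 mm of the eye's axis, the pin within 0.2 rad of upright), and alone holds the arm still, wound back by more than 0.47 rad (value of joint tension_arm above 0.47 rad and velocity of joint tension_arm between -0.05 and 0.05 rad/s and z of pin_shoulder in the frame of eye below 0.003 m and horizontal distance between pin_shoulder and eye below 0.004 m and angle between pin_tip's own z axis and vertical below 0.2 rad); the robot touches nothing.
It fails at once if the pin bears on the take-up (its arm, lug and base together) with more than 50 N (contact force between pin and takeup above 50 N).
It fails at once if one of the other things (bolt, eyebolt, spanner, bearing, lens, carton, can) is moved by more than 20 mm (distance of any of bolt, eyebolt, spanner, bearing, lens, carton, oilcan from where it was at the start of the episode above 0.02 m).
It also fails if it takes over 72 s, if anything falls off the work surface, if the arm or the gripper's body presses on something with over 40 N, if the wrist force passes 120 N, or if a joint passes its speed limit or range.

## Working session

There is one attempt and no reset: what is moved stays moved. The work goes in short steps, each a Python script; the robot and the scene stay as the last script left them, time stands still between calls to the robot, and variables do not carry over. Pictures are saved under pics/ and viewed, and the job is handed in when it is done.

```bash
ls; mkdir -p pics; cat > h.py <<'E'
import numpy as np, cv2
from bench import manip
def px2w(cam,u,v,z=None,depth=None,c=None):
    c=c or manip.get_calibration(cam);K=np.array(c["camera_matrix"]);R=np.array(c["R"]);t=np.array(c["t"])
    r=R.T@np.linalg.solve(K,[u,v,1.0]);o=-R.T@t
    if depth is not None: return o+r*depth
    return o+r*(z-o[2])/r[2]
def w2px(cam,X,c=None):
    c=c or manip.get_calibration(cam);p=np.array(c["camera_matrix"])@(np.array(c["R"])@np.array(X)+np.array(c["t"]));return p[:2]/p[2]
def save(n,im): cv2.imwrite(f"pics/{n}.png",cv2.cvtColor(im,cv2.COLOR_RGB2BGR))
E
python3 - <<'E'
from h import *
for c in ["top","side","wrist"]:
    im,d=manip.grab_frame(c); save(c+"0",im); np.save(f"pics/{c}0.npy",d)
    for n in ["pin_tang","block","pivot","eye","wheel_hub","takeup"]:
        print(c,n,[(np.round(r["at"],4).tolist(),round(r["confidence"],2)) for r in manip.look_for(c,n)[:2]])
print(manip.current_time(),manip.current_tcp_rot(),manip.current_force())
E
```

```text
pics
top pin_tang [([0.4949, 0.2806, 0.0793], 0.51)]
top block [([0.4783, 0.2264, 0.0479], 0.98)]
top pivot [([0.5694, -0.0931, 0.008], 0.84)]
top eye [([0.597, -0.0592, 0.0619], 0.89)]
top wheel_hub [([0.5911, -0.0557, 0.0609], 0.62)]
top takeup [([0.5759, -0.0931, 0.007], 0.82)]
side pin_tang []
side block [([0.4758, 0.2018, 0.0474], 0.89), ([0.5905, -0.0667, 0.0564], 0.21)]
side pivot [([0.5698, -0.1123, 0.0094], 0.68)]
side eye [([0.5922, -0.0682, 0.0559], 0.78)]
side wheel_hub [([0.3944, -0.3315, 0.014], 0.7), ([0.5936, -0.0651, 0.0549], 0.67)]
side takeup [([0.5732, -0.115, 0.0112], 0.67), ([0.4912, 0.2717, 0.073], 0.67)]
wrist pin_tang []
wrist block []
wrist pivot []
wrist eye []
wrist wheel_hub []
wrist takeup []
1.05 [[-2.66395209e-05  3.41778152e-01  9.39780663e-01]
 [-6.83732778e-05  9.39780660e-01 -3.41778154e-01]
 [-9.99999997e-01 -7.33606906e-05 -1.66681397e-06]] [-0.40239418  0.3089646  -0.05776011]
```

View pics/top0.png

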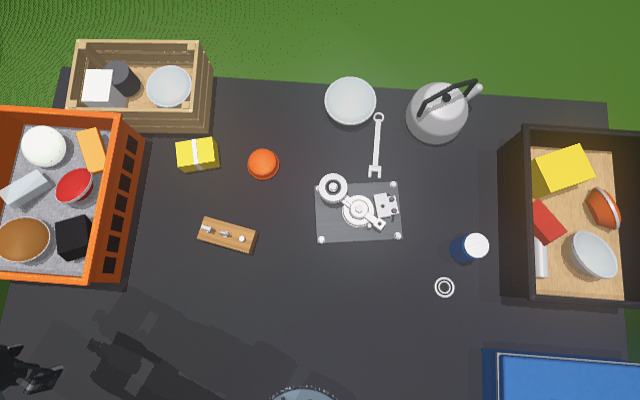

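View pics/side0.png

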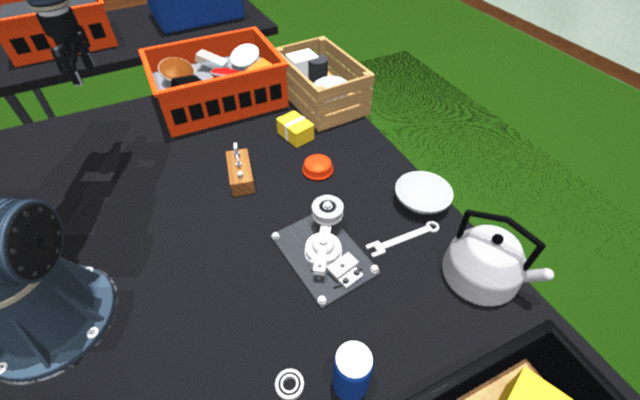

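The top image shows the take-up around (358,211): wheel at (333,187), eye near (378,224), lug at (386,206). The block is at (226,235) with three items. I'll zoom in.

```bash
python3 - <<'E'
from h import *
im=cv2.imread("pics/top0.png")
a=cv2.resize(im[170:250,305:410],None,fx=7,fy=7,interpolation=cv2.INTER_CUBIC);cv2.imwrite("pics/tz1.png",a)
a=cv2.resize(im[205:265,185:270],None,fx=8,fy=8,interpolation=cv2.INTER_CUBIC);cv2.imwrite("pics/tz2.png",a)
im=cv2.imread("pics/side0.png")
a=cv2.resize(im[135:205,210:270],None,fx=8,fy=8,interpolation=cv2.INTER_CUBIC);cv2.imwrite("pics/sz2.png",a)
c=manip.get_calibration("wrist");print(-np.array(c["R"]).T@c["t"],np.array(c["R"]),c["camera_matrix"])
for n,u,v in [("wheel",333,187),("eye",377,223),("pivot",358,211)]:
  print(n,px2w("top",u,v,z=.06))
E
```

```text
[0.11090188 0.54438057 0.3738117 ] [[ 3.41908173e-01  9.39733029e-01 -7.97100265e-04]
 [ 8.90364188e-01 -3.23674494e-01  3.20135027e-01]
 [ 3.00583458e-01 -1.10166492e-01 -9.47371590e-01]] [[315.83742795   0.         318.86361693]
 [  0.         315.83742795 194.8589633 ]
 [  0.           0.           1.        ]]
wheel [ 0.62412276 -0.03018964  0.06      ]
eye [ 0.53798873 -0.14844126  0.06      ]
pivot [ 0.56549228 -0.0984808   0.06      ]
```

View pics/tz1.png

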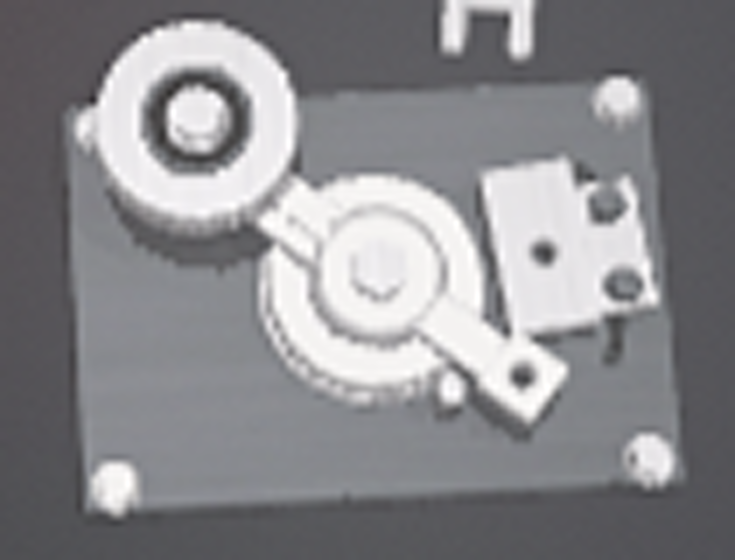

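View pics/tz2.png

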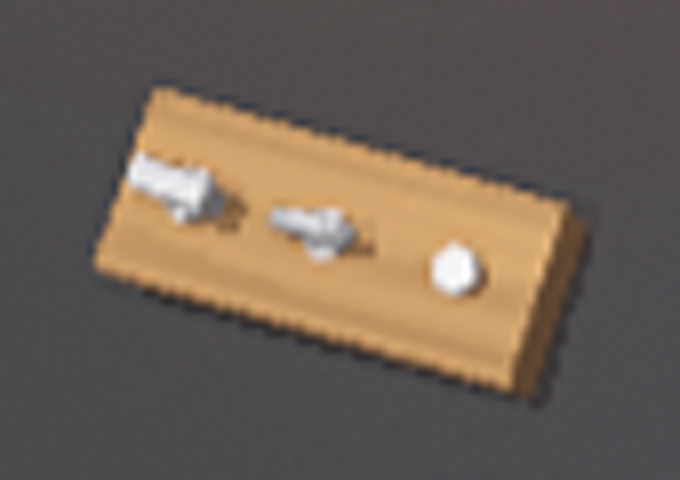

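View pics/sz2.png

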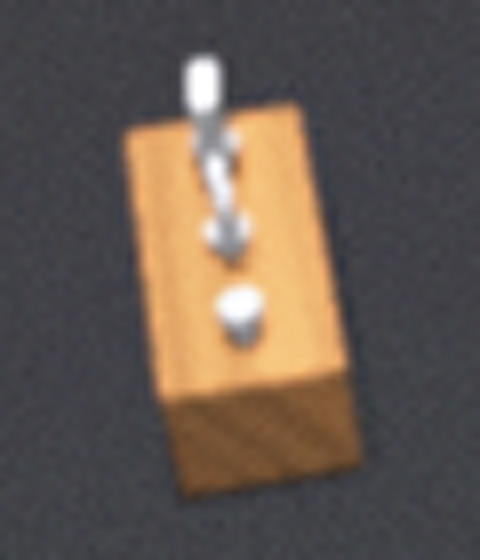

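```bash
python3 - <<'E'
from h import *
f=lambda zx,zy:(305+(zx+.5)/7-.5,170+(zy+.5)/7-.5)
P={}
for n,x,y,z in [("hub",198,115,.084),("piv",380,265,.058),("eye",522,375,.052),("lug",543,252,.032)]:
  P[n]=px2w("top",*f(x,y),z=z); print(n,P[n])
for n in ["hub","eye","lug"]:
  d=(P[n]-P["piv"])[:2]; print(n,np.hypot(*d),np.arctan2(d[1],d[0]))
# look at the pin and takeup with wrist
R0=manip.current_tcp_rot()
manip.move_ptp([0.40,0.29,0.28],np.array(R0)); print(manip.current_time())
im,d=manip.grab_frame("wrist");save("w1",im);np.save("pics/w1.npy",d);c=manip.get_calibration("wrist")
for n in ["pin_tang","pin_shoulder","block"]: print(n,manip.look_for("wrist",n)[:2])
import pickle;pickle.dump(c,open("pics/w1.pkl","wb"));print(manip.current_time())
E
```

```text
hub [ 0.62054623 -0.02955377  0.084     ]
piv [ 0.5754003  -0.10030538  0.058     ]
eye [ 0.53940139 -0.15490107  0.052     ]
lug [ 0.59035387 -0.16325439  0.032     ]
hub 0.08392821700268006 1.0028389821851176
eye 0.06539579460200967 -2.153732330353811
lug 0.06470074225072031 -1.3375687928892677
2.25
pin_tang [{'at': [0.4868, 0.2821, 0.076], 'confidence': 0.93}]
pin_shoulder [{'at': [0.4872, 0.2802, 0.0697], 'confidence': 0.6}]
block [{'at': [0.4625, 0.2352, 0.0432], 'confidence': 0.58}]
2.45
```

View pics/w1.png

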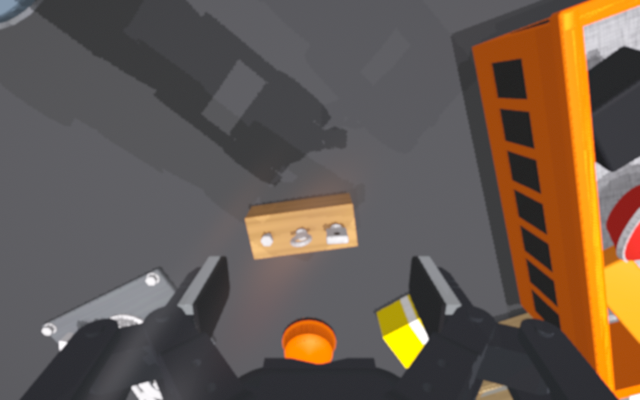

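```bash
python3 - <<'E'
from h import *
im=cv2.imread("pics/w1.png")
cv2.imwrite("pics/w1z.png",cv2.resize(im[185:265,235:365],None,fx=6,fy=6,interpolation=cv2.INTER_CUBIC))
E
```

```text
(no output)
```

View pics/w1z.png

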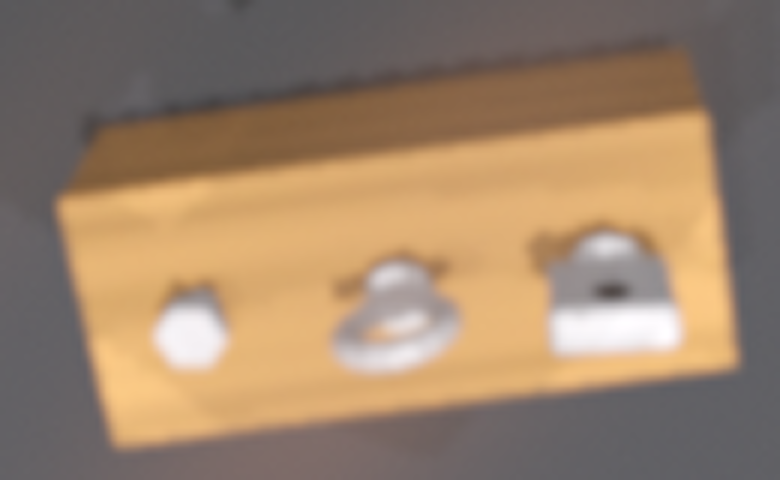

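```bash
python3 - <<'E'
from h import *
import pickle
c=pickle.load(open("pics/w1.pkl","rb"))
f=lambda zx,zy:(235+(zx+.5)/6-.5,185+(zy+.5)/6-.5)
B=np.array([px2w("wrist",*f(*p),z=.045,c=c) for p in [(60,200),(708,112),(738,368),(118,447)]])
T=np.array([px2w("wrist",*f(*p),z=.081,c=c) for p in [(550,308),(680,302),(682,345),(552,355)]])
print(B,B.mean(0),T,T.mean(0))
for P in (B,T):
  for a,b in((0,1),(3,2)): d=P[b]-P[a];print(np.hypot(*d[:2]),np.degrees(np.arctan2(d[1],d[0])))
E
```

```text
[[0.43892057 0.17342708 0.045     ]
 [0.46724114 0.31095691 0.045     ]
 [0.52717838 0.29851863 0.045     ]
 [0.49854183 0.16091264 0.045     ]] [0.48297048 0.23595381 0.045     ] [[0.48223027 0.26930554 0.081     ]
 [0.48977679 0.29401804 0.081     ]
 [0.49893085 0.29142209 0.081     ]
 [0.49217612 0.26620924 0.081     ]] [0.49077851 0.28023873 0.081     ]
0.1404154893234063 78.3641267354512
0.14055411841320606 78.24422830810563
0.02583907356343964 73.01877054281252
0.02610199415818395 75.00218151919682
```

```bash
cat >> h.py <<'E'
def rot(yaw_deg):
    a=np.radians(yaw_deg);y=np.array([np.cos(a),np.sin(a),0]);x=np.array([0,0,-1.]);return np.column_stack([x,y,np.cross(x,y)])
E
python3 - <<'E'
from h import *
import pickle
manip.move_ptp([0.4915,0.280,0.16],rot(-14)); print(manip.current_time(),manip.current_qpos())
c=manip.get_calibration("wrist");im,d=manip.grab_frame("wrist");save("w2",im);np.save("pics/w2.npy",d)
for n in ["pin_tang","pin_shoulder"]: print(n,manip.look_for("wrist",n)[:2])
pickle.dump(c,open("pics/w2.pkl","wb"));print(manip.current_time(),manip.current_force())
E
```

```text
3.6917 [4.35929584e-01 4.60798836e-01 1.67843869e+00 6.15696747e-05
 1.00198380e+00 6.78609126e-01]
pin_tang [{'at': [0.4878, 0.2846, 0.082], 'confidence': 0.94}]
pin_shoulder [{'at': [0.4918, 0.2827, 0.0755], 'confidence': 0.7}, {'at': [0.6814, 0.344, 0.0592], 'confidence': 0.19}]
3.8417 [0.21480314 0.52055794 0.0625773 ]
```

View pics/w2.png

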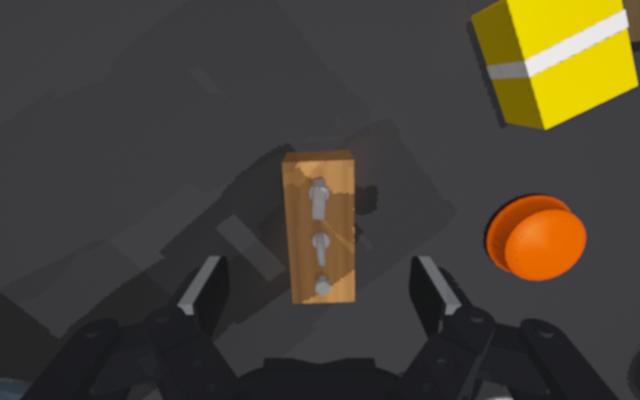

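```bash
python3 - <<'E'
from h import *
import pickle
c=pickle.load(open("pics/w2.pkl","rb"))
im=cv2.imread("pics/w2.png")
cv2.imwrite("pics/w2z.png",cv2.resize(im[145:235,270:370],None,fx=6,fy=6,interpolation=cv2.INTER_CUBIC))
for n,X in [("tangtop",[.4915,.28,.081]),("col",[.4915,.28,.052]),("ctcp",[.4915,.28,.16])]: print(n,w2px("wrist",X,c))
E
```

```text
tangtop [318.36370246 203.63679129]
col [318.36300729 191.62976497]
ctcp [318.36679642 257.07544414]
```

View pics/w2z.png

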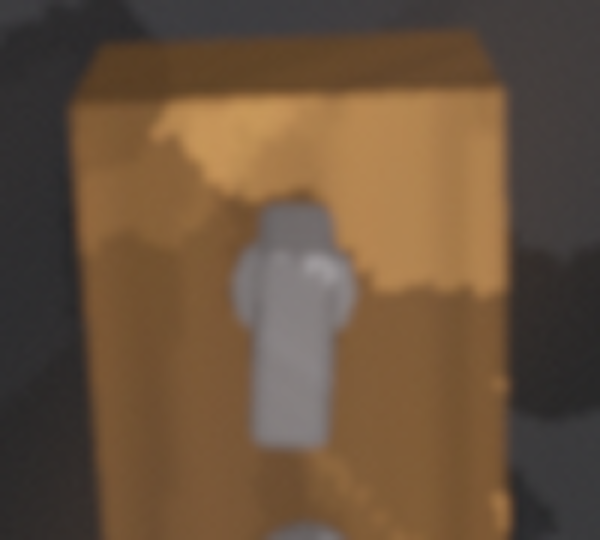

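```bash
python3 - <<'E'
from h import *
import pickle
R=rot(-15.4)
manip.move_ptp([0.4917,0.2806,0.11],R)
manip.move_l([0.4917,0.2806,0.0585],R,max_speed=0.1)
manip.set_gripper(0.0,effort=120)
print(manip.current_grip_width(),manip.current_force(),manip.current_ft_torque(),manip.current_ee_pos())
manip.move_l([0.4917,0.2806,0.068],max_speed=0.04)
print(manip.current_grip_width(),manip.current_force(),manip.current_ft_torque())
manip.move_l([0.4917,0.2806,0.14],max_speed=0.15)
print(manip.current_grip_width(),manip.current_force(),manip.current_ft_torque())
c=manip.get_calibration("wrist");im,d=manip.grab_frame("wrist");save("w3",im);np.save("pics/w3.npy",d)
pickle.dump(c,open("pics/w3.pkl","wb"));print(manip.current_time())
print(w2px("wrist",manip.current_ee_pos()-np.array([0,0,.045]),c))
E
```

```text
0.08245355868256181 [-0.671385   -0.5027635   5.82000384] [-0.20613368  0.17179266 -0.01283371] [0.49185852 0.28063274 0.05880702]
0.0891282918902843 [ 1.11317125 -0.52661104 -0.72727197] [ 0.04426617  0.00229395 -0.00475202]
0.08860874056384611 [-0.23695416  0.12148777 -1.38262765] [-0.03602777  0.00804521  0.02942612]
6.5917
[318.0230345  221.61560827]
```

View pics/w3.png

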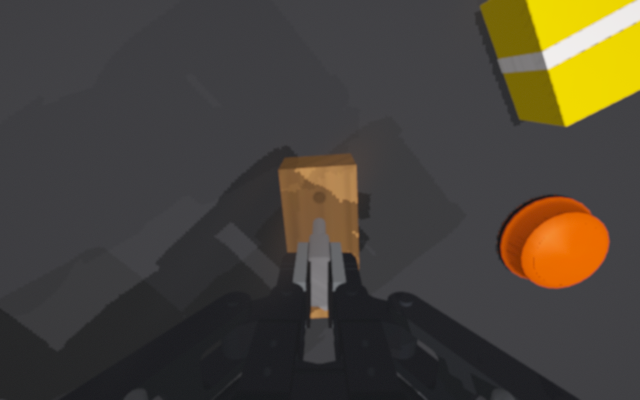

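```bash
python3 - <<'E'
from h import *
im=cv2.imread("pics/w3.png")
cv2.imwrite("pics/w3z.png",cv2.resize(im[180:280,270:370],None,fx=6,fy=6,interpolation=cv2.INTER_CUBIC))
E
```

```text
(no output)
```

View pics/w3z.png

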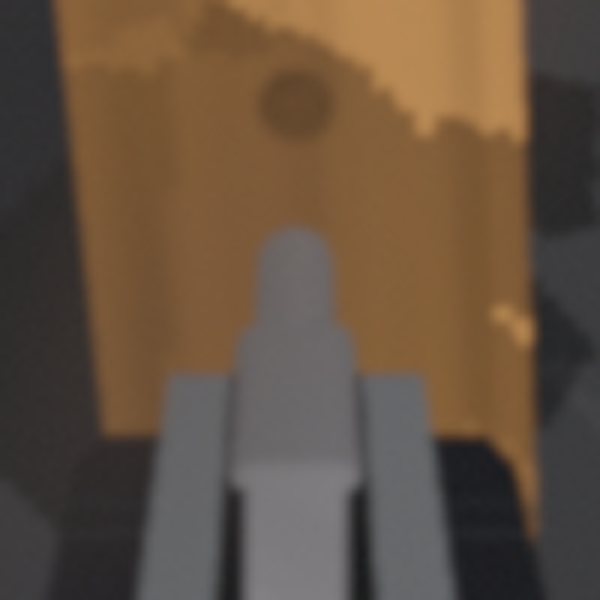

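```bash
python3 - <<'E'
from h import *
import pickle
R=rot(-15.4)
manip.move_ptp([0.565,-0.165,0.16],R)
print(manip.current_time(),manip.current_qpos(),manip.current_force())
c=manip.get_calibration("wrist");im,d=manip.grab_frame("wrist");save("w4",im);np.save("pics/w4.npy",d)
pickle.dump(c,open("pics/w4.pkl","wb"));print(manip.current_time())
for n in ["eye","pivot","pin_tip"]: print(n,manip.look_for("wrist",n)[:2])
cv2.imwrite("pics/w4z.png",cv2.resize(cv2.cvtColor(im,cv2.COLOR_RGB2BGR)[120:270,220:420],None,fx=4,fy=4,interpolation=cv2.INTER_CUBIC))
for n,X in [("eye",[.5394,-.1549,.052]),("lug",[.5904,-.1633,.032]),("piv",[.5754,-.1003,.058])]: print(n,w2px("wrist",X,c))
E
```

```text
8.25 [-3.61651855e-01  4.99393635e-01  1.61619235e+00  1.96043703e-04
  1.02628015e+00 -9.40368605e-02] [-0.295735    0.22441752 -1.09814083]
8.3
eye [{'at': [0.5879, -0.0809, 0.055], 'confidence': 0.93}]
pivot [{'at': [0.5696, -0.0892, 0.0115], 'confidence': 0.67}]
pin_tip [{'at': [0.5662, -0.1577, 0.1807], 'confidence': 0.73}]
eye [285.50567509 189.27867362]
lug [345.53244049 176.62190572]
piv [308.90779495 112.75014918]
```

View pics/w4.png

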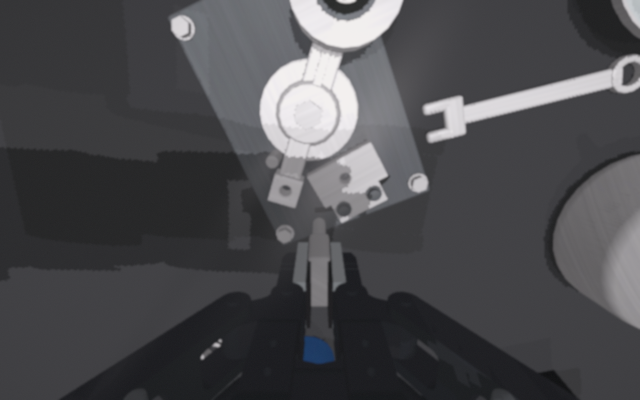

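View pics/w4z.png

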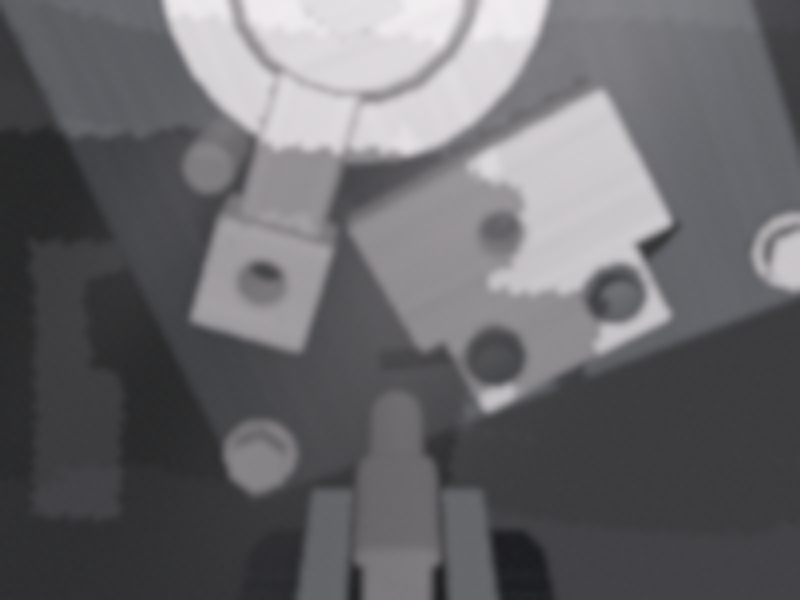

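```bash
python3 - <<'E'
from h import *
import pickle
c=pickle.load(open("pics/w4.pkl","rb"))
f=lambda zx,zy:(220+(zx+.5)/4-.5,120+(zy+.5)/4-.5)
P={}
P["piv"]=px2w("wrist",308,113,z=.058,c=c)
P["eye"]=px2w("wrist",*f(262,282),z=.052,c=c)
P["lug"]=px2w("wrist",*f(500,230),z=.032,c=c)
for n in P:
  d=(P[n]-P["piv"])[:2]; print(n,P[n],np.hypot(*d),np.arctan2(d[1],d[0]))
E
```

```text
piv [ 0.57469259 -0.10029457  0.058     ] 0.0 0.0
eye [ 0.53887477 -0.15552216  0.052     ] 0.06582554971315312 -2.1461511798932564
lug [ 0.58951367 -0.16353543  0.032     ] 0.06495437214551111 -1.3405918136515291
```

```bash
python3 - <<'E'
from h import *
import pickle
R=rot(-15.4)
manip.move_l([0.5386,-0.1551,0.103],R,max_speed=0.1)
print(manip.current_time(),manip.current_ee_pos(),manip.current_force())
c=manip.get_calibration("wrist");im,d=manip.grab_frame("wrist");save("w5",im)
pickle.dump(c,open("pics/w5.pkl","wb"))
im2,_=manip.grab_frame("side"); save("s5",im2)
B=cv2.cvtColor(im,cv2.COLOR_RGB2BGR)
cv2.imwrite("pics/w5z.png",cv2.resize(B[150:290,250:390],None,fx=4,fy=4,interpolation=cv2.INTER_CUBIC))
B=cv2.cvtColor(im2,cv2.COLOR_RGB2BGR)
cv2.imwrite("pics/s5z.png",cv2.resize(B[180:310,260:390],None,fx=4,fy=4,interpolation=cv2.INTER_CUBIC))
for n,X in [("eye",[.539,-.1552,.052]),("tip",manip.current_ee_pos()-[0,0,.0455])]: print(n,w2px("wrist",X,c),w2px("side",X))
E
```

```text
9.2333 [ 0.53912937 -0.15527976  0.10352394] [-0.49077092 -0.13186334 -0.3519131 ]
eye [317.85982464 217.68965463] [318.92054338 265.43970376]
tip [318.21531519 221.53353275] [319.03257165 263.81081742]
```

View pics/w5z.png

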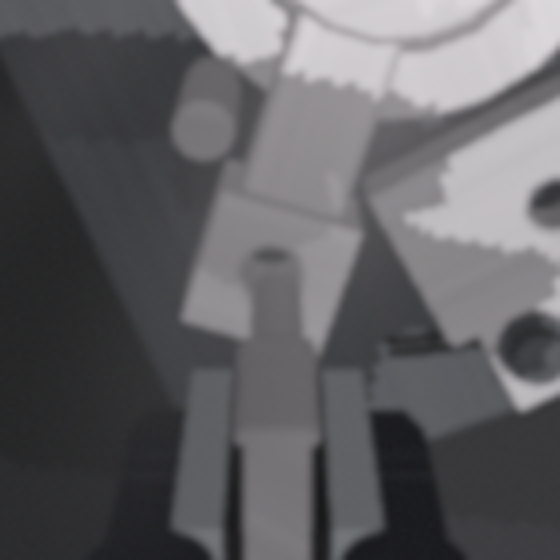

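View pics/s5z.png

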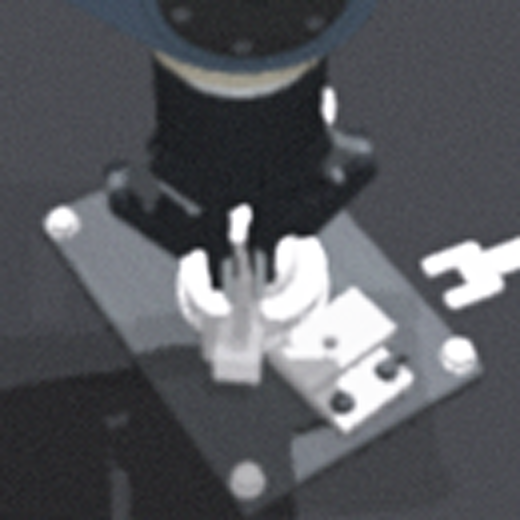

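```bash
cat >> h.py <<'E'
def descend(xy,z0,z1,F0,step=0.001,lim=5,speed=0.03,lat=8):
    z=z0
    while z>z1+1e-9:
        z=max(z-step,z1); manip.move_l([xy[0],xy[1],z],max_speed=speed)
        f=manip.current_force()-F0
        print(round(z,4),np.round(manip.current_ee_pos()*1e3,1),np.round(f,1))
        if f[2]>lim or np.hypot(f[0],f[1])>lat: print("STOP");return z,False
    return z,True
E
python3 - <<'E'
from h import *
manip.dwell(0.2);F0=manip.current_force();print(F0,manip.current_ee_pos())
print(descend([0.5386,-0.1551],0.103,0.090,F0),manip.current_time())
E
```

```text
[-0.49310058  0.38241713  0.04887475] [ 0.53884686 -0.15520177  0.10330407]
0.102 [ 538.6 -155.1  101.9] [ 0.8 -0.1 -0.9]
0.101 [ 538.5 -155.1  100.9] [ 0.6 -1.1 -0.4]
0.1 [ 538.6 -155.1   99.9] [ 0.5 -0.1 -1.3]
0.099 [ 538.6 -155.1   99. ] [ 0.3  0.1 -1.6]
0.098 [ 538.6 -155.1   97.9] [0.2 0.5 0. ]
0.097 [ 538.6 -155.1   96.9] [ 0.   0.1 -1.7]
0.096 [ 538.6 -155.1   95.9] [ 0.3 -0.8 -1.3]
0.095 [ 538.6 -155.1   94.9] [ 1.3 -0.5 -0.4]
0.094 [ 538.6 -155.1   93.9] [-0.5 -0.4 -0. ]
0.093 [ 538.6 -155.1   92.9] [ 1.1 -0.8 -0.5]
0.092 [ 538.6 -155.1   91.9] [ 0.  -0.1 -0.3]
0.091 [ 538.6 -155.1   90.9] [ 0.8 -0.1 -1.1]
0.09 [ 538.5 -155.1   89.9] [ 1.3  0.2 -0.8]
(0.09, True) 12.7833
```

```bash
cat >> h.py <<'E'
PIV=np.array([0.5748,-0.1005]);OFF=-0.0004*np.array([np.cos(np.radians(-15.4)),np.sin(np.radians(-15.4))])
def arc(th,r=0.065): return PIV+r*np.array([np.cos(th),np.sin(th)])+OFF
E
python3 - <<'E'
from h import *
F0=np.array([0,0,0])
z=0.083
manip.move_l([*arc(-2.148),z],max_speed=0.04); print(np.round(manip.current_force(),1))
for th in np.arange(-2.148+.06,-1.42,0.06):
    manip.move_l([*arc(th),z],max_speed=0.05); f=manip.current_force()
    t=np.array([-np.sin(th),np.cos(th)]);n=np.array([np.cos(th),np.sin(th)])
    print(round(th,3),"tan %.1f rad %.1f z %.1f"%(f[:2]@t,f[:2]@n,f[2]),np.round((manip.current_ee_pos()[:2]-arc(th))*1e3,2))
    if np.linalg.norm(f)>22: print("STOP");break
print(manip.current_time(),manip.current_ft_torque(),manip.current_grip_width())
c=manip.get_calibration("wrist");im,d=manip.grab_frame("wrist");save("w6",im)
B=cv2.cvtColor(im,cv2.COLOR_RGB2BGR)
cv2.imwrite("pics/w6z.png",cv2.resize(B[150:290,220:420],None,fx=4,fy=4,interpolation=cv2.INTER_CUBIC))
E
```

```text
[-0.4 -1.  -0.6]
-2.088 tan -3.1 rad -0.7 z 0.1 [-0.28  0.09]
-2.028 tan -3.1 rad 0.1 z -1.5 [-0.24  0.07]
-1.968 tan -4.6 rad -0.5 z -1.6 [-0.19  0.05]
-1.908 tan -4.1 rad -0.3 z -0.4 [-0.13  0.05]
-1.848 tan -5.0 rad -0.2 z -0.1 [-0.19  0.03]
-1.788 tan -4.2 rad -0.3 z -0.7 [-0.22  0.05]
-1.728 tan -6.2 rad -0.2 z -0.8 [-0.24  0.06]
-1.668 tan -5.8 rad -0.5 z -0.0 [-0.36  0.08]
-1.608 tan -5.7 rad -1.4 z -0.3 [-0.46  0.08]
-1.548 tan -6.3 rad -1.7 z 0.6 [-0.57  0.08]
-1.488 tan -7.2 rad -1.5 z 0.7 [-0.65  0.05]
-1.428 tan -7.6 rad -1.3 z 0.3 [-0.74  0.04]
16.1083 [ 0.14157321  1.48595386 -0.02841626] 0.0858117663295871
```

View pics/w6z.png

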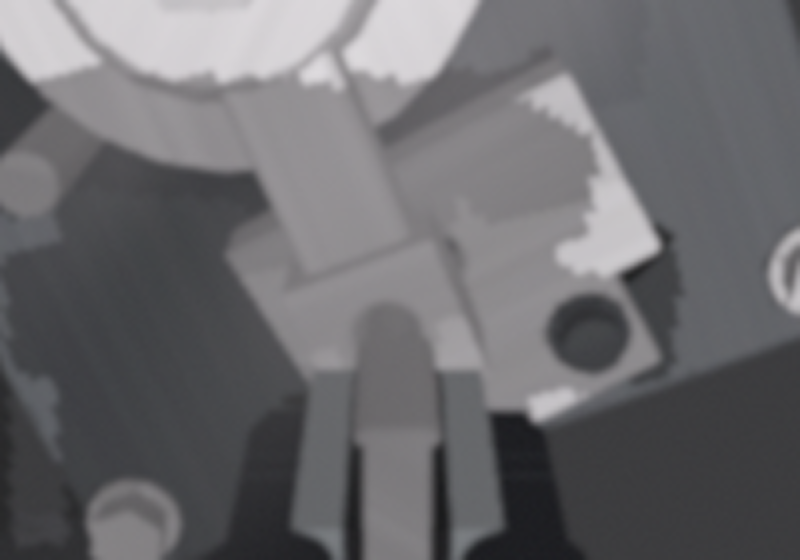

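```bash
python3 - <<'E'
from h import *
z=0.083
for th in (-1.38,-1.328):
    manip.move_l([*arc(th),z],max_speed=0.04)
manip.dwell(0.2);F0=manip.current_force();print(np.round(F0,1),np.round((manip.current_ee_pos()[:2]-arc(-1.34))*1e3,2))
print(descend(arc(-1.328),z,0.070,F0,lim=4,lat=8),manip.current_time(),np.round(manip.current_force(),1))
E
```

```text
[-8.   0.4 -0.2] [-0.28  0.17]
0.082 [ 589.2 -163.7   82. ] [-0.  -1.8  1.7]
0.081 [ 589.4 -163.8   81.1] [ 0.5 -1.9  2.7]
0.08 [ 589.4 -163.8   80.1] [-0.3 -0.4  2.2]
0.079 [ 589.4 -163.8   79.1] [ 0.7 -0.7  3.2]
0.078 [ 589.5 -163.8   78.2] [-0.  -0.3  3.2]
0.077 [ 589.5 -163.8   77.2] [ 0.7 -1.9  3. ]
0.076 [ 589.4 -163.8   76.1] [ 0.6 -0.3  3.8]
0.075 [ 589.4 -163.8   75.2] [ 0.7 -1.2  2.2]
0.074 [ 589.5 -163.8   74.2] [-0.8 -0.8  2.7]
0.073 [ 589.5 -163.8   73.2] [ 0.1 -1.1  3.3]
0.072 [ 589.5 -163.8   72.2] [ 0.  -0.9  2.4]
0.071 [ 589.5 -163.8   71.1] [0.1 0.3 3.4]
0.07 [ 589.5 -163.8   70.2] [-0.  -1.3  2.1]
(0.07, True) 20.1083 [-8.  -0.9  1.9]
```

```bash
python3 - <<'E'
from h import *
F0=np.array([-8.,.4,-.2])
r=descend(arc(-1.328),0.070,0.0595,F0,lim=12,lat=10)
print(r)
if r[1]: r=descend(arc(-1.328),0.0595,0.0565,F0,step=0.0005,lim=12,lat=10); print(r)
print(manip.current_time(),np.round(manip.current_force(),1),manip.current_ee_pos(),manip.current_grip_width())
c=manip.get_calibration("wrist");im,d=manip.grab_frame("wrist");save("w7",im)
B=cv2.cvtColor(im,cv2.COLOR_RGB2BGR)
cv2.imwrite("pics/w7z.png",cv2.resize(B[150:290,220:420],None,fx=4,fy=4,interpolation=cv2.INTER_CUBIC))
E
```

```text
0.069 [ 589.5 -163.8   69.2] [ 0.2 -0.8  2.5]
0.068 [ 589.5 -163.8   68.2] [-0.3 -1.7  3.1]
0.067 [ 589.5 -163.8   67.2] [ 0.  -0.8  3.4]
0.066 [ 589.5 -163.8   66.1] [ 0.1 -1.   2.2]
0.065 [ 589.5 -163.8   65.1] [ 0.6 -0.3  2.4]
0.064 [ 589.5 -163.8   64.2] [-0.4 -1.6  2.7]
0.063 [ 589.5 -163.8   63.1] [ 0.2 -0.4  3.9]
0.062 [ 589.5 -163.8   62.2] [-0.5 -0.   3. ]
0.061 [ 589.5 -163.8   61.2] [ 1.3 -0.5  2.3]
0.06 [ 589.5 -163.8   60.1] [ 0.4 -1.3  2.9]
0.0595 [ 589.5 -163.7   59.7] [ 0.1 -0.6  3.3]
(0.0595, True)
0.059 [ 589.5 -163.7   59.2] [ 0.4 -0.3  3.6]
0.0585 [ 589.6 -163.7   58.9] [-0.  -0.5  5.2]
0.058 [ 589.9 -163.7   58.9] [-0.4  0.4  8.4]
0.0575 [ 590.1 -163.7   58.8] [-1.   1.9 12.7]
STOP
(0.057499999999999996, False)
23.8583 [-9.   2.3 12.5] [ 0.59009564 -0.16365463  0.05881034] 0.0868703291615031
```

View pics/w7z.png

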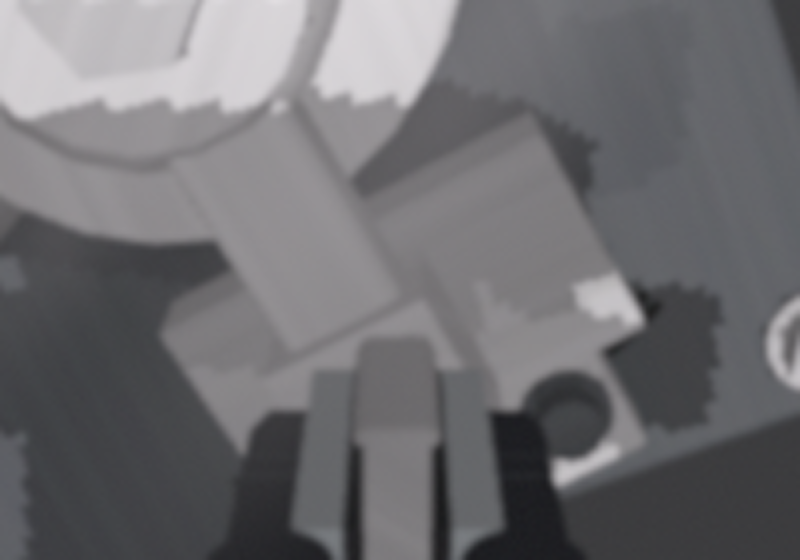

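```bash
python3 - <<'E'
from h import *
z=0.0585
for th in np.arange(-1.328,-1.375,-0.006):
    manip.move_l([*arc(th),z],max_speed=0.03); f=manip.current_force()
    t=np.array([-np.sin(th),np.cos(th)])
    print(round(th,3),"tan %.1f"%(f[:2]@t),np.round(f,1),np.round(manip.current_ee_pos()*1e3,2),np.round(manip.current_ft_torque(),2))
    if f[:2]@t>-2.0: break
print(manip.current_time())
E
```

```text
-1.328 tan -8.1 [-8.2 -0.3  6.2] [ 589.56 -163.74   58.94] [0.03 1.59 0.01]
-1.334 tan -7.5 [-7.6 -0.7  5.1] [ 589.25 -163.84   58.92] [0.04 1.53 0.  ]
-1.34 tan -8.0 [-8.2 -0.1  4. ] [ 588.91 -163.94   58.94] [-0.02  1.5  -0.02]
-1.346 tan -6.4 [-6.5 -0.   4.6] [ 588.6  -164.06   58.94] [0.04 1.39 0.04]
-1.352 tan -5.7 [-6.   0.5  2.7] [ 588.5  -164.06   58.95] [ 0.13  1.05 -0.01]
-1.358 tan -5.1 [-5.4  1.   4.4] [ 588.4  -164.09   58.93] [0.2  0.82 0.04]
-1.364 tan -2.6 [-2.7  0.5  5.7] [ 588.28 -164.13   58.94] [0.27 0.44 0.03]
-1.37 tan -0.0 [-0.3  1.2  5.6] [ 588.13 -164.18   58.95] [ 0.38 -0.12 -0.02]
25.9083
```

```bash
python3 - <<'E'
from h import *
manip.set_gripper(0.35,effort=20)
p=manip.current_ee_pos();print(np.round(manip.current_force(),1),manip.current_grip_width())
manip.move_l([p[0],p[1],p[2]+0.06],max_speed=0.08)
manip.move_l([p[0],p[1]+0.03,0.20],max_speed=0.12)
manip.dwell(0.3);print(np.round(manip.current_force(),1),manip.current_time())
for cn in ("wrist","top","side"):
    im,d=manip.grab_frame(cn);save("f_"+cn,im)
    for n in ["pin_tang","eye"]: print(cn,n,[(np.round(r["at"],4).tolist(),round(r["confidence"],2)) for r in manip.look_for(cn,n)[:2]])
    if cn!="wrist":
        B=cv2.cvtColor(im,cv2.COLOR_RGB2BGR)
        s=B[170:250,305:410] if cn=="top" else B[180:310,260:390]
        cv2.imwrite(f"pics/f_{cn}z.png",cv2.resize(s,None,fx=4,fy=4,interpolation=cv2.INTER_CUBIC))
E
```

```text
[0.3 0.8 0.4] 0.3522449181689624
[ 1.1 -0.4 -0.2] 28.325
wrist pin_tang [([0.5867, -0.1595, 0.0807], 0.92)]
wrist eye [([0.5677, -0.0316, 0.0784], 0.86)]
top pin_tang [([0.5722, -0.0111, 0.0747], 0.36)]
top eye [([0.5573, -0.0153, 0.0742], 0.8)]
side pin_tang [([0.5813, -0.1734, 0.0826], 0.57), ([0.5644, -0.0552, 0.0579], 0.4)]
side eye [([0.5632, -0.0547, 0.0575], 0.8)]
```

View pics/f_wrist.png

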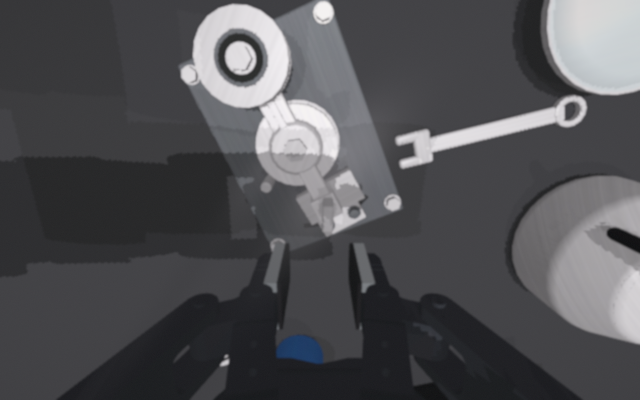

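View pics/f_sidez.png

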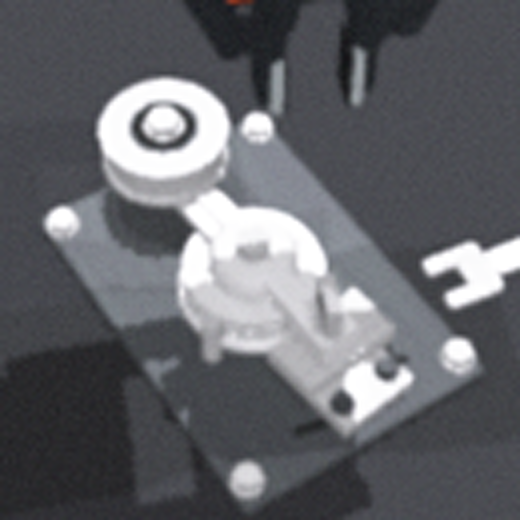

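View pics/f_topz.png

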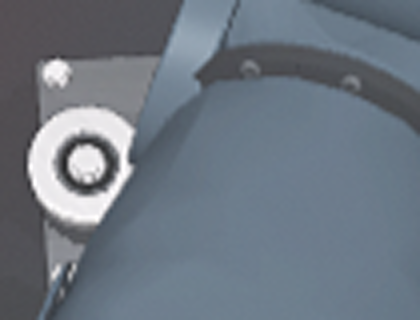

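```bash
python3 - <<'E'
from h import *
p=manip.current_ee_pos()
manip.move_l([0.589,-0.150,0.17],max_speed=0.12);manip.dwell(0.3)
c=manip.get_calibration("wrist");im,d=manip.grab_frame("wrist");save("f2",im)
B=cv2.cvtColor(im,cv2.COLOR_RGB2BGR)
u0=w2px("wrist",[.5885,-.1638,.07],c).astype(int);print(u0)
x,y=u0;cv2.imwrite("pics/f2z.png",cv2.resize(B[y-45:y+45,x-50:x+50],None,fx=7,fy=7,interpolation=cv2.INTER_CUBIC))
W=[]
for v in range(y-25,y+25):
  for u in range(x-25,x+25):
    if d[v,u]>0: W.append([u,v,*px2w("wrist",u,v,depth=float(d[v,u]),c=c)])
W=np.array(W);T=W[W[:,4]>.072];print(len(T),T.mean(0),np.percentile(T[:,4],[5,25,50,75,95]))
top=T[T[:,4]>np.percentile(T[:,4],50)-.002]
A=np.c_[top[:,2:4],np.ones(len(top))];k=np.linalg.lstsq(A,top[:,4],rcond=None)[0];print("slope",k,top[:,2:].mean(0))
print(manip.current_time())
E
```

```text
[321 209]
398 [ 3.20394472e+02  2.14065327e+02  5.87421261e-01 -1.63034113e-01
  8.01836307e-02] [0.07584113 0.07997521 0.08062019 0.08117377 0.08188449]
slope [-0.00022953  0.00270291  0.08131037] [ 0.58720354 -0.16409099  0.08073207]
29.5583
```

View pics/f2z.png

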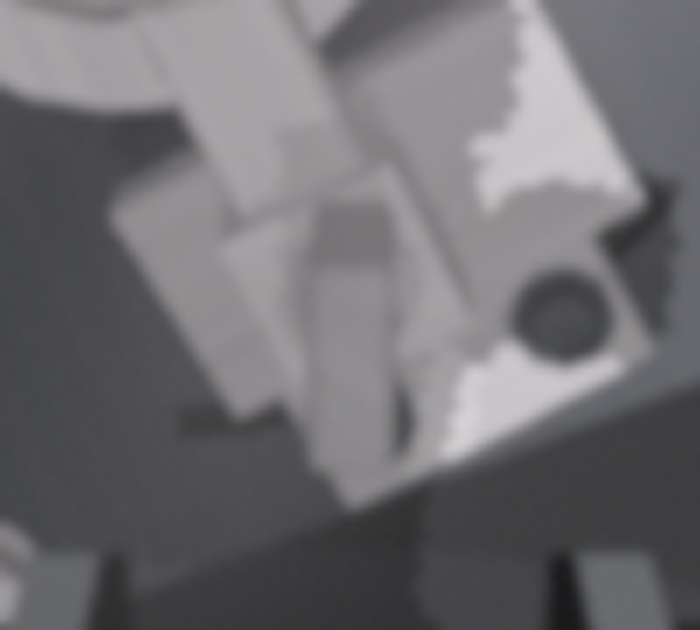

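```bash
python3 - <<'E'
from h import *
manip.sign_off()
E
```

```text
the job is handed in; nothing more can be done
```

The locking pin is home through the eye and the lug hole. It alone holds the sprung arm wound back by about 0.8 rad, and I handed the job in at about 30 s of the 72 s allowed.

- **What I did:** I gripped the pin by its tang and lifted it out of the block. I put its end into the eye with no noticeable contact force and swung the arm round about 0.82 rad. The pin then went into the lug hole at the first try. I pressed it home until the force rose at the expected depth, eased the spring load onto the lug, and let go.
- **Forces:** the highest wrist reading was about 16 N, while pressing home, against the 50 N limit on the pin. The swing itself took about 8 N.
- **Checks after release:** the wrist picture shows the pin in the eye and the arm holding still over the lug. By depth, the top of the tang is 80.7 mm above the table (81 mm is fully home) and level within 0.003 rad. The robot was clear of everything.
- **What disagreed or was not checked:**
    - The networks misplaced the "eye" point, sometimes at the wheel or hub end, so I worked from the hole positions in the pictures.
    - The robot hid most of the take-up from the top camera at the end, so that view could not confirm the result.
    - I did not measure the other things again. No unexpected contact force showed up near them.

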